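Load a print drum onto the roller base by its ramp

TASK

Roll the grey processing drum, which is too thick to grip, up the ramp so that it lies in the trough between the two rollers, then push it gently along the rollers against the sprung drive disc until the disc is pushed firmly home. Leave the drum at rest there, without ramming the drive and without moving the bystanders.

Things in the scene. Friction and masses are not known exactly. Their poses are not given: they have to be found in the camera images.
- drum: Grey cylinder with black end bands, 95 mm diameter, 150 mm long, about 0.7 kg, both ends alike; wider than the gripper opens. Origin: on its axis at mid length (47.5 mm above what it lies on). Its y axis is the cylinder axis; it rolls, so its x and z turn about y. It starts on the table before the foot of the ramp, somewhat askew.
- roller_base: Fixed stand. Origin on the table under the middle between its two rollers; +x is the way up the ramp, +y runs along the rollers to the drive unit, z up. Rollers: steel rods that do not turn, 20 mm diameter, along y at x=-30 and x=+30 mm, axes at z=45 mm, free from y=-170 to +90 mm. No stop behind the far roller: pushed too far, the drum falls off. End plates are only 58 mm high.
- ramp_foot (a point): Middle of the ramp's lower edge, with the axes of roller_base, at x=-184, y=-67.5, z=2 mm in its frame. The ramp rises flat from there to x=-43, z=53.5 mm (20 degrees); it is 215 mm wide (y=-175 to +40 mm) without side walls. The drum must come up with its centre at y below -30 mm of roller_base to pass clear of the drive disc.
- cradle (a point): Where the drum's axis lies when in the trough: 94.5 mm above the origin of roller_base, same axes. Only x and z count; the final y is set by the drive disc. Passing over the near roller the drum's axis rises to 102.5 mm above the table.
- drive_unit: Fixed blue motor box, 130x75x118 mm, its front face at y=165 mm of roller_base (origin: foot of that face). A black head clamped on guide rods before it carries a rubber disc, 56 mm diameter, at drum axis height. The disc's face is somewhere from y=50 to 85 mm (not reported). It gives 5 mm on a weak 2 N spring, then meets a hard stop; friction then holds the drum there.
- film_can: Bystander: film can with an orange cap, stands loose on the table; leave it alone. Origin under its middle.
- brown_bottle: Bystander: brown bottle with a black cap, stands loose on the table; leave it alone. Origin under its middle.
- loupe: Bystander: black and clear loupe, stands loose on the table; leave it alone. Origin under its middle.
- tall_graduate: Bystander: slim plastic measuring cylinder, stands loose on the table; leave it alone. Origin under its middle.

How it is judged:
By the outcome, as a careful person would: the job done as asked, in the order asked, and still so for the second after the job is handed in, with the robot touching nothing.
It also fails if it takes over 72 s, if anything falls off the work surface, if the arm or the gripper's body presses on something with over 40 N, if the wrist force passes 120 N, or if a joint passes its speed limit or range.

ROBOT

A 6-joint arm with a two-finger parallel gripper is mounted at the origin on a cart in front of the work surface, level with it; the furniture and walls round the work are solid. World frame = base frame: x ahead of the robot, y to its left, z up, the work surface at z = 0. Lengths are in m, angles in rad, forces in N, time in s.
With the tool pointing down it reaches from about 0.15 to 0.775 m from the base axis. Payload 6.1 kg.
Tool frame: the origin (TCP) lies on the front face of the gripper's body, between the roots of the fingers; the fingertips stand 73 mm ahead of it and the grasp point (between the pads) lies 54 mm ahead of it; z points along the fingers, y is the line along which they close (so a half turn about z gives the same grasp; the last joint's range is limited). The gripper opens to 85 mm and grips with 20 to 120 N. Pads are 22 mm wide; open, the fingers measure 114 mm over their backs; the gripper's body (76 mm by 85 mm) begins 54 mm behind the grasp point. The pads swing forward as they close: fully open they stand 13 mm farther back than shut.
Start: joints at [1.29, 0.126, -0.04, 1.405, 0, 1.571], TCP at [0.145, 0.504, 0.304] pointing down, gripper open.
Joint ranges: [-2.72, 2.72], [-0.95, 1.95], [-1.27, 1.35], [-1.78, 2.02], [-1.46, 1.47], [-3.14, 3.14]. Speed limits (rad/s): [2.39, 2.39, 3.01, 3.14, 3.14, 3.14].

INTERFACE

Orientations are given as a rotation vector (axis times angle).
In Python, from plant import get_state, optics, ticket gives the robot as it stands.
- The arm moves only by the tool move_arm, never from a script. Its argument "rows" is a list of rows, each a list of 7 numbers: the shift along the tool's x, y, z in mm, then the turn, a rotation vector about the tool's x, y, z in degrees, then the opening, from 0 (shut) to 1 (fully open). A call has exactly 10 rows; each row is the pose to reach, as a shift and turn from the pose commanded when the call began, along the tool's axes at that moment; what a row does not reach only later rows make up. A row lasts 1/8 s, in which the tool goes at most 62.5 mm and 10.7 degrees, less where a joint would pass 70% of its speed; a pose out of reach is approached as far as the arm can. A call with a gripper value outside its range is refused whole. The fingers move at their own pace and stop on an object; "grip_force" is the grip in N (left out, the last holds). Time passes only in rows, so rows that repeat a pose let the fingers close, or fill a call up. It gives the time, the measured TCP pose, the force, the opening and the grip force at its end, in the units of the state.
- get_state(): the state, without advancing time (a new reading comes with each control period).
- optics.grab_frame(name): name is "scene" or "top" or "wrist"; returns a dict with "image" (400x640x3 uint8, red, green, blue), "depth" (400x640 float32, m along the optical axis (not along the pixel's ray), 0 where there is no reading), "fx", "fy", "cx", "cy" (pixels), "xyz" and "attitude" of the camera in the world; the wrist camera has in their place "mount" (4x4, takes a point from camera to tool coordinates, whose origin is the TCP and whose axes are the flange's). Camera axes: x right, y down, z forward; pixel columns grow to the right and rows downward; lengths in m; the calibration is good to about 2 mm. A picture is of the moment at which its call begins: read the wrist's pose just before it.
- ticket.finish_job(): hands the job in; it is judged then, once.
The state is a dict: "time_s": time; "qpos": joint angles; "qd": joint speeds; "tau": joint torques, N m; "tcp_pos": TCP position; "tool_rot": TCP orientation; "force": force on the tool from outside, world axes, zero at the start; "ft_torque": the same for the moment, N m; "opening": finger opening in m; "grasp_force": force on a finger pad.
Only numpy, scipy, OpenCV 4.12 (cv2) and the standard library are available. Lean on these libraries where they do the work, as an engineer would, in place of code of your own. Each camera call takes 0.05 s, during which the arm holds its last target. There are 200 camera calls.

## Working session

There is one attempt and no reset: what is moved stays moved. The work goes in short steps, Python scripts to look and compute and a tool call to move; the robot and the scene stay as the last step left them, time stands still between calls to the robot, and variables do not carry over. Pictures are saved under pics/ and viewed, at most 10 in all, crops included, and the job is handed in when it is done.

Besides the shell and the picture viewer there is one more tool, called after "Emit:" in YAML: its name, and indented under it one key for each argument. move_arm: Moves the arm, as the interface text tells. Its arguments: {"type":"object","properties":{"rows":{"type":"array"},"grip_force":{"type":"number"}},"required":["rows"]}

```bash
mkdir -p pics; ls; python3 - <<'E'
from plant import get_state, optics
import cv2,numpy as np
s=get_state();print({k:np.round(v,3) for k,v in s.items()})
for n in("scene","top"):
    f=optics.grab_frame(n);cv2.imwrite(f"pics/{n}0.png",f["image"][:,:,::-1]);np.savez(f"{n}0.npz",**f)
    print(n,{k:f[k] for k in f if k not in("image","depth")})
E
```

```text
pics
{'time_s': np.float64(0.0), 'qpos': array([ 1.29 ,  0.126, -0.041,  1.405, -0.   ,  1.571]), 'qd': array([-0.001, -0.001,  0.   ,  0.002,  0.001, -0.001]), 'tau': array([-2.0000e-03, -4.3592e+01,  3.5292e+01,  1.7000e-02, -0.0000e+00,
        0.0000e+00]), 'tcp_pos': array([0.145, 0.504, 0.303]), 'tool_rot': array([-4.40e-01, -3.11e+00,  3.00e-03]), 'force': array([ 0.412, -0.504,  0.097]), 'ft_torque': array([-0.024,  0.001, -0.03 ]), 'grasp_force': np.float64(0.0), 'opening': np.float64(0.086)}
scene {'fx': 441.2403697468042, 'fy': 441.2403697468042, 'cx': 324.4897016124489, 'cy': 194.37906137019675, 'xyz': array([ 0.06352196, -0.57280669,  0.88459357]), 'attitude': array([-2.21000328,  0.92705679, -0.35933124])}
top {'fx': 504.9417273900858, 'fy': 504.9417273900858, 'cx': 313.83922173357934, 'cy': 208.34083283767808, 'xyz': array([ 0.48898415, -0.02006343,  1.22953016]), 'attitude': array([-2.14380746,  2.18469183, -0.11483155])}
```

View pics/top0.png

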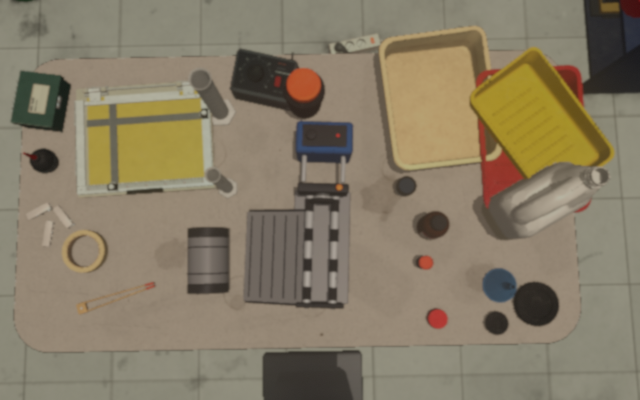

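View pics/scene0.png

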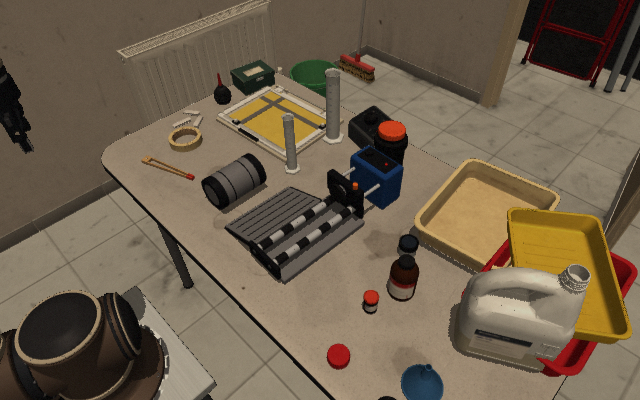

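The top view has world +x up in the image and +y to the left. The drum is at about (208,260), the ramp at (247–303, 210–303), the rollers at columns ~308 and ~332, the drive disc head at (322,188), and the graduate at about (222,183).

```bash
cat > h.py <<'E'
import numpy as np,cv2
from scipy.spatial.transform import Rotation as R
def cloud(f):
    d=f["depth"];v,u=np.mgrid[:400,:640]
    P=np.stack([(u-f["cx"])/f["fx"]*d,(v-f["cy"])/f["fy"]*d,d],-1)
    W=P@R.from_rotvec(f["attitude"]).as_matrix().T+f["xyz"]
    W[d==0]=np.nan
    return W
E
python3 - <<'E'
from h import *
np.set_printoptions(precision=4,suppress=True)
f=dict(np.load("top0.npz"));W=cloud(f)
print("table",W[320,150],W[330,400])
def box(r0,r1,c0,c1,zl,zh):
    p=W[r0:r1,c0:c1].reshape(-1,3);return p[(p[:,2]>zl)&(p[:,2]<zh)]
# drum
p=box(215,305,175,240,.03,.12)
t=p[p[:,2]>.085];print("drum zmax",np.percentile(t[:,2],[50,98]),len(t))
r=cv2.minAreaRect((p[:,:2]*1000).astype(np.float32));print("drum rect",r)
c=t[:,:2].mean(0);u,s,v=np.linalg.svd(t[:,:2]-c);print(c,v[0],np.degrees(np.arctan2(v[0][1],v[0][0])))
# ramp
p=box(212,302,250,302,.004,.06)
A=np.c_[p[:,:2],np.ones(len(p))]
for i in range(4):
    k=np.linalg.lstsq(A,p[:,2],rcond=None)[0];e=np.abs(A@k-p[:,2]);m=e<max(.002,2*np.median(e));A=A[m];p=p[m]
print("ramp",k,np.degrees(np.arctan(np.hypot(*k[:2]))),"uphill dir",np.degrees(np.arctan2(k[1],k[0])),len(p))
print("ramp rect",cv2.minAreaRect((p[:,:2]*1000).astype(np.float32)))
# z profile across
for row in(225,250,285):
    print(row,[(c,*np.round(W[row,c]*1000).astype(int)) for c in range(240,356,4)])
for n,b in dict(grad=(165,200,200,240),drive=(118,165,290,358),head=(175,200,294,352)).items():
    q=box(*b,.02,.4);print(n,np.nanmin(q,0),np.nanmax(q,0),np.median(q,0))
E
```

```text
table [0.3617 0.3789 0.0006] [ 0.3269 -0.2186 -0.0027]
drum zmax [0.0914 0.097 ] 1614
drum rect ((501.40478515625, 230.1331024169922), (149.67022705078125, 91.87288665771484), 0.1879996508359909)
[0.5012 0.2309] [-1.    -0.007] -179.59696342551288
ramp [-0.0144 -0.3629  0.0645] 19.962112897435613 uphill dir -92.26830380947271 2904
ramp rect ((508.83740234375, 76.36547088623047), (125.73125457763672, 213.35076904296875), 89.15853118896484)
225 [(240, np.int64(586), np.int64(163), np.int64(-1)), (244, np.int64(585), np.int64(153), np.int64(1)), (248, np.int64(585), np.int64(143), np.int64(6)), (252, np.int64(585), np.int64(133), np.int64(6)), (256, np.int64(584), np.int64(123), np.int64(9)), (260, np.int64(583), np.int64(112), np.int64(15)), (264, np.int64(583), np.int64(103), np.int64(17)), (268, np.int64(583), np.int64(93), np.int64(19)), (272, np.int64(582), np.int64(83), np.int64(23)), (276, np.int64(581), np.int64(72), np.int64(34)), (280, np.int64(581), np.int64(63), np.int64(30)), (284, np.int64(580), np.int64(53), np.int64(40)), (288, np.int64(580), np.int64(44), np.int64(39)),
[... 3288 characters left out ...]
(16)), (320, np.int64(438), np.int64(-29), np.int64(15)), (324, np.int64(438), np.int64(-39), np.int64(16)), (328, np.int64(439), np.int64(-48), np.int64(44)), (332, np.int64(439), np.int64(-57), np.int64(56)), (336, np.int64(438), np.int64(-66), np.int64(50)), (340, np.int64(437), np.int64(-77), np.int64(16)), (344, np.int64(437), np.int64(-86), np.int64(17)), (348, np.int64(436), np.int64(-97), np.int64(1)), (352, np.int64(435), np.int64(-107), np.int64(-2))]
grad [0.6617 0.1761 0.0201] [0.7314 0.2568 0.1916] [0.681  0.198  0.1203]
drive [ 0.7144 -0.1084  0.0202] [0.8113 0.0228 0.1352] [ 0.7608 -0.0436  0.1179]
head [ 0.6299 -0.1039  0.0202] [0.6913 0.0266 0.1388] [ 0.6509 -0.0375  0.1177]
```

```bash
cat >> h.py <<'E'
def Rtool(deg): # tool y along world heading deg, z down
    t=np.radians(deg);y=np.array([np.cos(t),np.sin(t),0]);z=np.array([0,0,-1.]);return np.stack([np.cross(y,z),y,z],1)
def rel(p0,rv0,p,Rm):
    R0=R.from_rotvec(rv0).as_matrix()
    return np.round(R0.T@(np.array(p)-p0)*1000,1),np.round(np.degrees(R.from_matrix(R0.T@Rm).as_rotvec()),1)
E
python3 - <<'E'
from h import *
from plant import get_state
np.set_printoptions(precision=4,suppress=True)
f=dict(np.load("top0.npz"));W=cloud(f)
for n,(c0,c1) in dict(near=(304,316),far=(324,342)).items():
    q=[]
    for r in range(215,300):
        p=W[r,c0:c1];m=p[:,2]>(.048)
        if m.sum()>1:q.append(p[m][:,:2].mean(0) if n=="far" else p[m][:,:2].min(0))
    q=np.array(q);k=np.polyfit(q[:,0]-.5,q[:,1],1);print(n,"y at x=.5",k[1],"slope deg",np.degrees(np.arctan(k[0])))
# bright/dark edges of base: whole raised footprint
p=W[205:310,240:356].reshape(-1,3);p=p[(p[:,2]>.006)&(p[:,2]<.07)&(p[:,0]<.70)]
print("foot x range by y",[(y,np.round(np.percentile(p[abs(p[:,1]-y)<.006][:,0],[1,99]),4)) for y in(.12,.08,.04,.02)])
d=W[118:165,285:360].reshape(-1,3);d=d[(d[:,2]>.105)&(d[:,2]<.13)];print("drive top",cv2.minAreaRect((d[:,:2]*1000).astype(np.float32)))
# scene cloud drum check
f=dict(np.load("scene0.npz"));V=cloud(f)
g=V[:, :].reshape(-1,3);m=(abs(g[:,0]-.5)<.1)&(abs(g[:,1]-.23)<.075)&(g[:,2]>.02)&(g[:,2]<.12);print("scene drum",cv2.minAreaRect((g[m][:,:2]*1000).astype(np.float32)),np.percentile(g[m][:,2],99))
s=get_state()
print(rel(s["tcp_pos"],s["tool_rot"],[.50,.33,.20],Rtool(-1.5)))
E
```

```text
near y at x=.5 -0.008649739397704002 slope deg -2.9104439009108987
far y at x=.5 -0.06052606514007985 slope deg -2.6852200029306275
foot x range by y [(0.12, array([0.4004, 0.6181])), (0.08, array([0.3974, 0.6172])), (0.04, array([0.396 , 0.6166])), (0.02, array([0.3926, 0.6276]))]
drive top ((772.0877685546875, -43.575889587402344), (129.7910614013672, 76.05372619628906), 87.17489624023438)
scene drum ((500.6391906738281, 228.36795043945312), (152.5041046142578, 94.73792266845703), 0.17193177342414856) 0.09498189720470851
(array([-389. ,  -68.9,  103.3]), array([-0.1,  0.1, 75.4]))
```

Emit:
move_arm:
  rows:
    - [-40, -8, 10, 0, 0, 8, 1]
    - [-90, -18, 23, 0, 0, 17, 1]
    - [-140, -28, 36, 0, 0, 27, 1]
    - [-190, -38, 49, 0, 0, 37, 1]
    - [-240, -47, 62, 0, 0, 46, 1]
    - [-290, -57, 75, 0, 0, 56, 1]
    - [-340, -67, 88, 0, 0, 66, 1]
    - [-380, -75, 98, 0, 0, 74, 1]
    - [-399, -79, 103, 0, 0, 76.7, 1]
    - [-399, -79, 103, 0, 0, 76.7, 1]

```text
time_s: 1.35
tcp_pos: [0.5073, 0.3173, 0.2]
tool_rot: [-2.275, -2.166, 0.002]
force: [-0.5, -0.4, -0.6]
opening: 0.0853
grasp_force: 0.0
```

```bash
cat >> h.py <<'E'
O=np.array([.5693,-.0337,0]);H=-2.8
B=np.stack([[np.sin(np.radians(H)),-np.cos(np.radians(H)),0],[np.cos(np.radians(H)),np.sin(np.radians(H)),0],[0,0,1]],1)
def st():
    from plant import get_state
    s=get_state();b=(s["tcp_pos"]-O)@B*1000
    print("t",round(float(s["time_s"]),2),"tcp base",b.round(1),"err rot",rel(s["tcp_pos"],s["tool_rot"],s["tcp_pos"],Rtool(H))[1],"force base",(s["force"]@B).round(2),"open",s["opening"]);return s
E
python3 - <<'E'
from h import *
s=st()
E
```

```text
t 1.35 tcp base [-347.6  -79.1  200. ] err rot [-0.1  0.  -0. ] force base [ 0.41 -0.49 -0.61] open 0.08532590778697526
```

Emit:
move_arm:
  rows:
    - [0, 0, 15, 0, 0, 0, 1]
    - [0, 0, 30, 0, 0, 0, 1]
    - [0, 0, 45, 0, 0, 0, 1]
    - [0, 0, 60, 0, 0, 0, 1]
    - [0, 0, 75, 0, 0, 0, 1]
    - [0, 0, 88, 0, 0, 0, 1]
    - [0, 0, 97, 0, 0, 0, 1]
    - [-5, 0, 97, 0, 0, 0, 1]
    - [-10, 0, 97, 0, 0, 0, 1]
    - [-15, 0, 97, 0, 0, 0, 1]

```text
time_s: 2.6
tcp_pos: [0.5066, 0.3026, 0.1046]
tool_rot: [2.275, 2.166, 0.002]
force: [0.1, -0.7, 0.2]
opening: 0.0854
grasp_force: 0.0
```

```bash
python3 - <<'E'
from h import *
from plant import optics
s=st()
f=optics.grab_frame("scene");cv2.imwrite("pics/s1.png",cv2.resize(f["image"][90:290,120:420,::-1],None,fx=2.5,fy=2.5))
E
```

```text
t 2.6 tcp base [-332.9  -79.1  104.6] err rot [ 0.1 -0.  -0. ] force base [0.65 0.16 0.25] open 0.08537889436450534
```

View pics/s1.png

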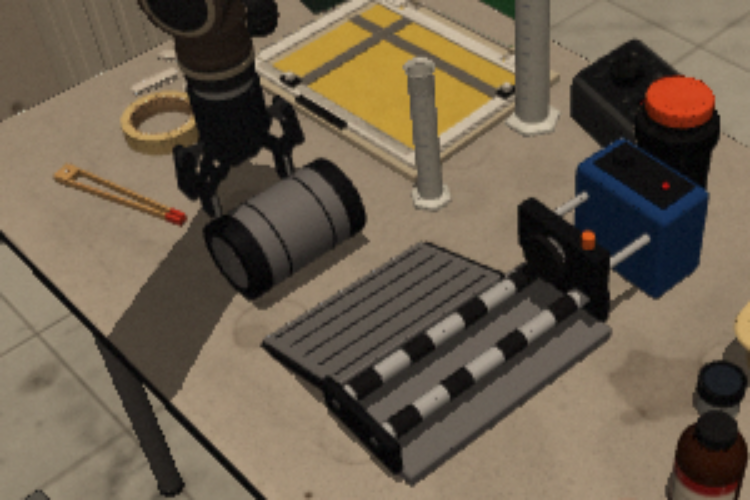

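The picture shows the open hand behind the drum, with the two fingers at crop (210,195) and (285,150) and the ramp and trough clear. Next I roll the drum to the foot of the ramp.

Emit:
move_arm:
  rows:
    - [-4, 0, 0, 0, 0, 0, 1]
    - [-9, 0, 0, 0, 0, 0, 1]
    - [-14, 0, 0, 0, 0, 0, 1]
    - [-19, 0, 0, 0, 0, 0, 1]
    - [-26, 0, 0, 0, 0, 0, 1]
    - [-34, 0, 0, 0, 0, 0, 1]
    - [-42, 0, 0, 0, 0, 0, 1]
    - [-50, 0, 0, 0, 0, 0, 1]
    - [-57, 0, 0, 0, 0, 0, 1]
    - [-63, 0, 0, 0, 0, 0, 1]

```text
time_s: 3.9
tcp_pos: [0.5031, 0.2394, 0.1038]
tool_rot: [2.275, 2.166, -0.0]
force: [0.7, 0.5, -0.4]
opening: 0.085
grasp_force: 0.0
```

```bash
cat >> h.py <<'E'
def drum(name=None,cam="top",yr=(-330,60)):
    from plant import optics
    f=optics.grab_frame(cam)
    if name: cv2.imwrite(name,cv2.resize(f["image"][90:290,120:420,::-1],None,fx=2.5,fy=2.5))
    b=((cloud(f)-O)@B*1000).reshape(-1,3);return f,b
E
python3 - <<'E'
from h import *
s=st()
f,b=drum("pics/s2.png","scene")
for X in range(-280,-100,10):
    m=(abs(b[:,0]-X)<5)&(abs(b[:,1]+70)<50)&(b[:,2]>-5)
    print(X,np.percentile(b[m][:,2],[10,50,90]).round(0),end=";")
E
```

```text
t 3.9 tcp base [-269.6  -79.5  103.8] err rot [-0.  0. -0.] force base [-0.53  0.71 -0.4 ] open 0.08504728558878448
-280 [ 93. 201. 518.];-270 [ 95. 184. 418.];-260 [100. 149. 406.];-250 [128. 324. 420.];-240 [189. 323. 426.];-230 [183. 340. 498.];-220 [ 95. 388. 518.];-210 [ 94. 477. 529.];-200 [ 91. 477. 528.];-190 [83. 89. 93.];-180 [ 1. 81. 86.];-170 [ 6. 66. 78.];-160 [ 9. 46. 62.];-150 [10. 13. 15.];-140 [15. 17. 18.];-130 [18. 20. 22.];-120 [22. 24. 25.];-110 [25. 28. 30.];
```

View pics/s2.png

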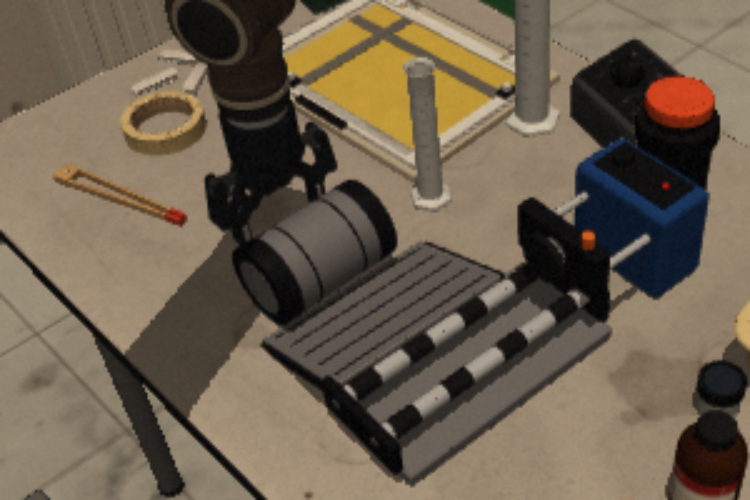

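The drum lies square at the foot of the ramp, its near end at crop (260,290). Now I push it up the ramp, with the hand rising alongside.

Emit:
move_arm:
  rows:
    - [-5, 0, 0, 0, 0, 0, 1]
    - [-10, 0, -1, 0, 0, 0, 1]
    - [-16, 0, -3, 0, 0, 0, 1]
    - [-22, 0, -5, 0, 0, 0, 1]
    - [-28, 0, -7.5, 0, 0, 0, 1]
    - [-34, 0, -9.5, 0, 0, 0, 1]
    - [-40, 0, -12, 0, 0, 0, 1]
    - [-46, 0, -14, 0, 0, 0, 1]
    - [-52, 0, -16, 0, 0, 0, 1]
    - [-58, 0, -18, 0, 0, 0, 1]

```text
time_s: 5.2
tcp_pos: [0.5046, 0.1945, 0.1326]
tool_rot: [-2.252, -2.169, -0.052]
force: [-17.0, 48.3, 51.6]
opening: 0.0856
grasp_force: 33.1
```

```bash
cat >> h.py <<'E'
def front(b):
    for Y in(-130,-105,-80,-55,-30):
        m=(abs(b[:,1]-Y)<8)&(b[:,0]>-240)&(b[:,0]<120)&(b[:,2]>62)&(b[:,2]<160)
        q=b[m];
        if len(q)>20:
            # circle fit of known r=47.5 on the front/top points
            from scipy.optimize import least_squares
            q=q[q[:,0]>np.percentile(q[:,0],99)-45]
            r=least_squares(lambda c:np.hypot(q[:,0]-c[0],q[:,2]-c[1])-47.5,[q[:,0].max()-45,75],loss="soft_l1")
            print(Y,"axis X,z",r.x.round(1),"n",len(q),"cost",round(r.cost/len(q),2))
E
python3 - <<'E'
from h import *
s=st()
f,b=drum("pics/s3.png","scene");front(b)
E
```

```text
t 5.2 tcp base [-224.8  -75.8  132.6] err rot [ 0.7 -2.   0.7] force base [-47.42 -19.3   51.64] open 0.08558828903648927
-130 axis X,z [-173.3   54.1] n 139 cost 0.79
-105 axis X,z [-175.    53.8] n 137 cost 0.86
-80 axis X,z [-175.7   53.1] n 137 cost 0.74
-55 axis X,z [-177.1   53.4] n 126 cost 0.73
-30 axis X,z [-177.3   51.8] n 120 cost 1.02
```

The fingers jammed on the drum: it needs to slide up the rubber, and friction prevents that. I'll back off with the drum resting on the hand, then push again with the fingers tilted so they bear low behind it.

Emit:
move_arm:
  rows:
    - [6, 0, 2, 0, 0, 0, 1]
    - [12, 0, 5, 0, 0, 0, 1]
    - [18, 0, 8, 0, 0, 0, 1]
    - [23, 0, 11, 0, 0, 0, 1]
    - [28, 0, 14, 0, 0, 0, 1]
    - [33, 0, 16, 0, 0, 0, 1]
    - [38, 0, 18, 0, 0, 0, 1]
    - [43, 0, 18, 0, 0, 0, 1]
    - [48, 0, 18, 0, 0, 0, 1]
    - [52, 0, 18, 0, 0, 0, 1]

```text
time_s: 6.5
tcp_pos: [0.5025, 0.2337, 0.1034]
tool_rot: [-2.275, -2.166, 0.002]
force: [-0.0, -0.7, -0.1]
opening: 0.0857
grasp_force: 0.0
```

```bash
python3 - <<'E'
from h import *
s=st()
f,b=drum("pics/s4.png","scene");front(b)
E
```

```text
t 6.5 tcp base [-263.8  -79.8  103.4] err rot [-0.1  0.1 -0. ] force base [ 0.74  0.01 -0.15] open 0.08571346710763995
-130 axis X,z [-200.1   45.4] n 121 cost 1.04
-105 axis X,z [-202.1   46.3] n 122 cost 0.91
-80 axis X,z [-201.6   45.1] n 121 cost 1.01
-55 axis X,z [-203.9   46. ] n 117 cost 1.08
-30 axis X,z [-203.9   44.9] n 108 cost 0.92
```

View pics/s4.png

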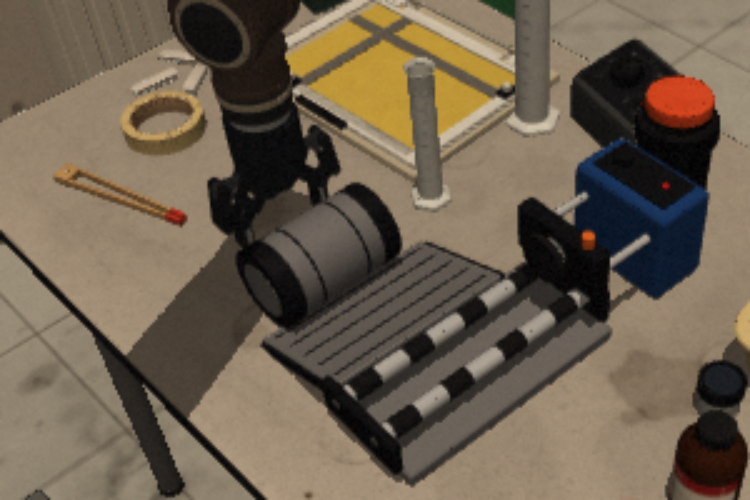

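```bash
python3 - <<'E'
from h import *
from plant import optics
f=optics.grab_frame("wrist");d=f["depth"];v,u=np.mgrid[:400,:640]
P=np.stack([(u-f["cx"])/f["fx"]*d,(v-f["cy"])/f["fy"]*d,d],-1)[d>0]
M=f["mount"];print(M.round(3));T=(P@M[:3,:3].T+M[:3,3])*1000
m=(T[:,2]<95)&(T[:,2]>-20)&(abs(T[:,0])<30)&(abs(T[:,1])>35)&(abs(T[:,1])<75)
for z in range(-20,95,5):
    q=T[m&(abs(T[:,2]-z)<2.5)]
    if len(q):print(z,len(q),np.percentile(q[:,0],[0,5,50,95,100]).round(1),np.percentile(abs(q[:,1]),[2,98]).round(1))
cv2.imwrite("pics/w1.png",f["image"][:,:,::-1])
E
```

```text
[[ 0.001 -0.951 -0.309  0.078]
 [ 1.     0.001  0.    -0.001]
 [-0.    -0.309  0.951 -0.07 ]
 [ 0.     0.     0.     1.   ]]
-15 1127 [ 8.5 10.2 11.3 12.8 17.1] [35.5 71.9]
-10 2916 [ 2.4  6.5 11.2 16.4 17.5] [35.4 72.4]
-5 2746 [-2.2  6.5 11.3 16.5 17.7] [35.5 72.9]
0 2725 [-9.8 -8.2 10.8 12.3 16.9] [36.4 73.4]
5 7119 [-13.9  -8.5   3.   12.   13.9] [40.3 72.1]
10 3094 [-14.1  -5.3  11.   12.7  13.8] [39.1 72.5]
15 1222 [ 4.9  5.8 11.1 13.  14.1] [42.5 69.6]
20 1232 [-30.  -29.3   4.9  11.4  12.4] [41.4 70.6]
25 901 [-30.  -29.3   6.9  10.7  11.6] [41.1 71.5]
30 1149 [-26.1 -23.9   5.7  10.5  11.3] [35.3 56.4]
35 1411 [-24.9 -22.4  -2.7  10.5  11.2] [35.4 56. ]
40 1399 [-22.3 -20.6  -5.9  10.5  11.2] [35.5 56.1]
45 1164 [-20.8 -18.8  -3.   10.5  11.3] [35.6 56.3]
50 1033 [-18.9 -17.8  -4.9  10.5  11.3] [35.5 72.7]
55 747 [-18.  -17.3  -9.3  10.2  11. ] [35.5 73.2]
60 355 [-18.1 -17.6 -14.    4.7   8.3] [35.2 73.4]
65 200 [-18.9 -18.5 -15.1 -12.7 -12.1] [35.4 74. ]
70 167 [-20.  -19.6 -18.3 -13.7 -13. ] [35.3 73.4]
75 85 [-22.4 -22.  -20.1 -16.5 -15.4] [35.4 73.5]
80 38 [-23.9 -23.6 -22.4 -19.1 -17.4] [35.3 56.5]
```

View pics/w1.png

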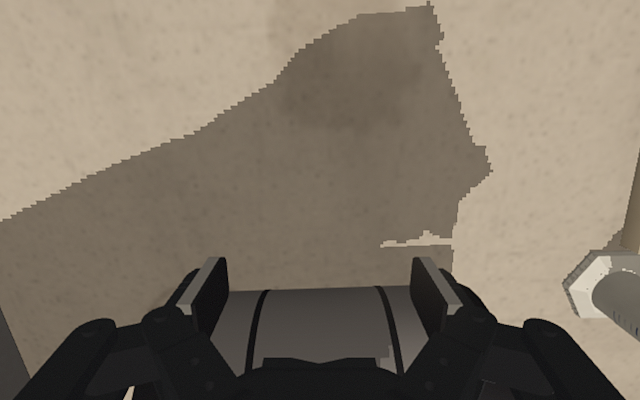

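The wrist picture shows both finger pads at (215,310) and (430,310) and the drum between them. Depth puts the open fingertips about 60 mm ahead of the TCP, so they were bearing at or above axis height. Now I tilt 35° and come in low behind the drum.

Emit:
move_arm:
  rows:
    - [20, 0, 0, 0, -5, 0, 1]
    - [40, 0, 0, 0, -12, 0, 1]
    - [55, 0, 5, 0, -20, 0, 1]
    - [60, 0, 15, 0, -28, 0, 1]
    - [60, 0, 25, 0, -35, 0, 1]
    - [58, 0, 36, 0, -35, 0, 1]
    - [52, 0, 42, 0, -35, 0, 1]
    - [44, 0, 42, 0, -35, 0, 1]
    - [35, 0, 42, 0, -35, 0, 1]
    - [27, 0, 42, 0, -35, 0, 1]

```text
time_s: 7.85
tcp_pos: [0.5044, 0.26, 0.063]
tool_rot: [1.925, 1.831, -0.604]
force: [-0.0, 0.2, -0.0]
opening: 0.0851
grasp_force: 0.0
```

```bash
python3 - <<'E'
from h import *
s=st()
f,b=drum("pics/s5.png","scene");front(b)
E
```

```text
t 7.85 tcp base [-290.2  -79.1   63. ] err rot [ 0.1 34.9 -0.1] force base [-0.22 -0.01 -0.04] open 0.08514650367119535
-130 axis X,z [-201.5   46. ] n 122 cost 0.93
-105 axis X,z [-202.1   45.1] n 119 cost 0.98
-80 axis X,z [-203.4   45.3] n 117 cost 0.82
-55 axis X,z [-204.6   45.5] n 120 cost 0.96
-30 axis X,z [-204.8   45.1] n 110 cost 0.96
```

View pics/s5.png

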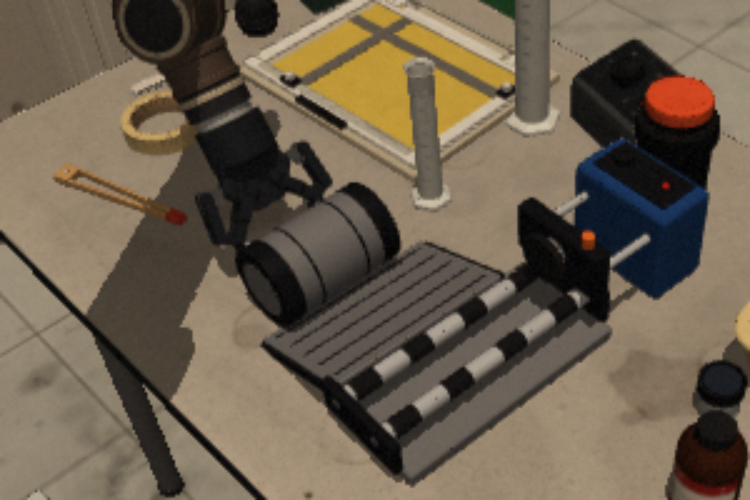

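The hand is tilted and sits low behind the drum, with its fingers at crop (235,240) and (320,190). Now a short push up the slope, then a force check.

Emit:
move_arm:
  rows:
    - [-3, 0, 2, 0, 0, 0, 1]
    - [-6.5, 0, 4.5, 0, 0, 0, 1]
    - [-10.5, 0, 5.5, 0, 0, 0, 1]
    - [-14, 0, 6.5, 0, 0, 0, 1]
    - [-18, 0, 7.5, 0, 0, 0, 1]
    - [-22, 0, 8.5, 0, 0, 0, 1]
    - [-26, 0, 9.5, 0, 0, 0, 1]
    - [-30, 0, 10.5, 0, 0, 0, 1]
    - [-34, 0, 11.5, 0, 0, 0, 1]
    - [-37, 0, 12.5, 0, 0, 0, 1]

```text
time_s: 9.15
tcp_pos: [0.5035, 0.2259, 0.0736]
tool_rot: [1.925, 1.834, -0.598]
force: [1.2, 12.7, 2.3]
opening: 0.0854
grasp_force: 4.6
```

```bash
python3 - <<'E'
from h import *
s=st()
f,b=drum(None,"scene");front(b)
E
```

```text
t 9.15 tcp base [-256.1  -78.4   73.6] err rot [ 0.2 34.7  0. ] force base [-12.71   0.62   2.28] open 0.0854207413855699
-130 axis X,z [-174.6   54.6] n 147 cost 0.94
-105 axis X,z [-174.3   53.8] n 142 cost 0.75
-80 axis X,z [-174.5   53.7] n 131 cost 0.88
-55 axis X,z [-174.8   53.9] n 137 cost 0.88
-30 axis X,z [-173.8   53.2] n 130 cost 0.93
```

```bash
cat >> h.py <<'E'
def axz(X):
    if X<-201:return 47.5
    if X<-59:return 46.6+(X+200.2)*.364
    if X<-43:return 53.5+np.sqrt(47.5**2-(X+43)**2)
    return 45+np.sqrt(57.5**2-(X+30)**2)
def plan(cmd,axs,ths,zcs,off=58.5):
    X0,Z0,t0=cmd;c0,s0=np.cos(np.radians(t0)),np.sin(np.radians(t0))
    for a,t,z in zip(axs,ths,zcs):
        c,s=np.cos(np.radians(t)),np.sin(np.radians(t))
        X=a-off*c-z*s;Z=axz(a)-off*s+z*c
        low=Z-11*s-60*c
        print([round(float(v),1) for v in(-((X-X0)*c0+(Z-Z0)*s0),0,(X-X0)*s0-(Z-Z0)*c0,0,-(t-t0),0)],"tcp",round(X,1),round(Z,1),"tip low",round(low,1),"at X",round(X-11*c+60*s))
E
python3 - <<'E'
from h import *
plan((-252.7,74,35),np.linspace(-170,-120,10),np.linspace(35.7,43,10),np.linspace(56.5,54,10))
E
```

```text
[0.9, 0.0, 5.1, 0.0, -0.7, 0.0] tcp -250.5 69.3 tip low 14.2 at X -224
[-4.1, 0.0, 7.7, 0.0, -1.5, 0.0] tcp -244.9 70.0 tip low 15.2 at X -218
[-9.0, 0.0, 10.4, 0.0, -2.3, 0.0] tcp -239.3 70.7 tip low 16.3 at X -212
[-14.0, 0.0, 13.1, 0.0, -3.1, 0.0] tcp -233.7 71.3 tip low 17.3 at X -205
[-19.0, 0.0, 15.8, 0.0, -3.9, 0.0] tcp -228.1 72.0 tip low 18.4 at X -199
[-24.0, 0.0, 18.5, 0.0, -4.8, 0.0] tcp -222.4 72.7 tip low 19.5 at X -193
[-29.1, 0.0, 21.2, 0.0, -5.6, 0.0] tcp -216.8 73.3 tip low 20.6 at X -186
[-34.1, 0.0, 23.9, 0.0, -6.4, 0.0] tcp -211.1 74.0 tip low 21.7 at X -180
[-39.2, 0.0, 26.6, 0.0, -7.2, 0.0] tcp -205.4 74.7 tip low 22.9 at X -173
[-44.3, 0.0, 29.3, 0.0, -8.0, 0.0] tcp -199.6 75.4 tip low 24.0 at X -167
```

Emit:
move_arm:
  rows:
    - [-4, 0, 2, 0, -0.7, 0, 1]
    - [-8, 0, 5, 0, -1.5, 0, 1]
    - [-12, 0, 8.5, 0, -2.3, 0, 1]
    - [-16, 0, 12, 0, -3.1, 0, 1]
    - [-20.5, 0, 15.5, 0, -3.9, 0, 1]
    - [-25.5, 0, 18.5, 0, -4.8, 0, 1]
    - [-30.5, 0, 21.2, 0, -5.6, 0, 1]
    - [-35.5, 0, 23.9, 0, -6.4, 0, 1]
    - [-40.5, 0, 26.6, 0, -7.2, 0, 1]
    - [-45.5, 0, 29.3, 0, -8, 0, 1]

```text
time_s: 10.45
tcp_pos: [0.5002, 0.1708, 0.0749]
tool_rot: [1.833, 1.746, -0.718]
force: [0.5, 7.7, -0.4]
opening: 0.0854
grasp_force: 3.3
```

```bash
python3 - <<'E'
from h import *
s=st()
f,b=drum(None,"scene");front(b)
plan((-198.6,76.2,43),list(np.linspace(-113,-62,10))+list(np.linspace(-60,-15,10)),[43]*20,[54]*20)
E
```

```text
t 10.45 tcp base [-200.9  -79.    74.9] err rot [ 0.1 42.8  0. ] force base [-7.67  0.09 -0.4 ] open 0.08544987150704778
-130 axis X,z [-122.3   73. ] n 181 cost 0.75
-105 axis X,z [-122.7   73.5] n 176 cost 0.92
-80 axis X,z [-122.4   72.8] n 175 cost 0.68
-55 axis X,z [-122.5   72.6] n 169 cost 0.69
-30 axis X,z [-122.7   73.3] n 168 cost 0.86
[-5.6, 0.0, 2.8, 0.0, 0.0, 0.0] tcp -192.6 77.9 tip low 26.6 at X -160
[-11.1, 0.0, 5.2, 0.0, 0.0, 0.0] tcp -186.9 80.0 tip low 28.6 at X -154
[-16.7, 0.0, 7.5, 0.0, 0.0, 0.0] tcp -181.3 82.1 tip low 30.7 at X -148
[-22.2, 0.0, 9.9, 0.0, 0.0, 0.0] tcp -175.6 84.1 tip low 32.7 at X -143
[-27.8, 0.0, 12.2, 0.0, 0.0, 0.0] tcp -169.9 86.2 tip low 34.8 at X -137
[-33.3, 0.0, 14.6, 0.0, 0.0, 0.0] tcp -164.3 88.3 tip low 36.9 at X -131
[-38.9, 0.0, 17.0, 0.0, 0.0, 0.0] tcp -158.6 90.3 tip low 38.9 at X -126
[-44.4, 0.0, 19.3, 0.0, 0.0, 0.0] tcp -152.9 92.4 tip low 41.0 at X -120
[-50.0, 0.0, 21.7, 0.0, 0.0, 0.0] tcp -147.3 94.4 tip low 43.1 at X -114
[-55.5, 0.0, 24.0, 0.0, 0.0, 0.0] tcp -141.6 96.5 tip low 45.1 at X -109
[-57.5, 0.0, 24.9, 0.0, 0.0, 0.0] tcp -139.6 97.2 tip low 45.8 at X -107
[-62.4, 0.0, 26.9, 0.0, 0.0, 0.0] tcp -134.6 99.1 tip low 47.7 at X -102
[-66.7, 0.0, 29.6, 0.0, 0.0, 0.0] tcp -129.6 100.1 tip low 48.7 at X -97
[-70.7, 0.0, 32.6, 0.0, 0.0, 0.0] tcp -124.6 100.6 tip low 49.2 at X -92
[-74.8, 0.0, 35.6, 0.0, 0.0, 0.0] tcp -119.6 101.2 tip low 49.8 at X -87
[-78.9, 0.0, 38.5, 0.0, 0.0, 0.0] tcp -114.6 101.9 tip low 50.5 at X -82
[-82.7, 0.0, 41.8, 0.0, 0.0, 0.0] tcp -109.6 102.1 tip low 50.7 at X -77
[-86.3, 0.0, 45.3, 0.0, 0.0, 0.0] tcp -104.6 101.9 tip low 50.5 at X -72
[-89.5, 0.0, 49.2, 0.0, 0.0, 0.0] tcp -99.6 101.2 tip low 49.8 at X -67
[-92.4, 0.0, 53.4, 0.0, 0.0, 0.0] tcp -94.6 100.1 tip low 48.7 at X -62
```

Going well, at 8 N with the drum straight. I continue up the slope.

Emit:
move_arm:
  rows:
    - [-5.5, 0, 2.5, 0, 0, 0, 1]
    - [-11, 0, 5, 0, 0, 0, 1]
    - [-16.5, 0, 7.5, 0, 0, 0, 1]
    - [-22, 0, 10, 0, 0, 0, 1]
    - [-27.5, 0, 12, 0, 0, 0, 1]
    - [-33, 0, 14.5, 0, 0, 0, 1]
    - [-38.5, 0, 17, 0, 0, 0, 1]
    - [-44, 0, 19, 0, 0, 0, 1]
    - [-48, 0, 21, 0, 0, 0, 1]
    - [-52, 0, 22.5, 0, 0, 0, 1]

```text
time_s: 11.75
tcp_pos: [0.4974, 0.1173, 0.0939]
tool_rot: [1.834, 1.746, -0.718]
force: [0.4, 7.3, -0.4]
opening: 0.0852
grasp_force: 3.3
```

```bash
python3 - <<'E'
from h import *
s=st()
f,b=drum(None,"scene");front(b)
c0,s0=np.cos(np.radians(43)),np.sin(np.radians(43))
X=-198.6+52*c0+22.5*s0;Z=76.2+52*s0-22.5*c0;print(X,Z)
plan((X,Z,43),np.linspace(-62,-22,11),[43]*11,[54]*11)
E
```

```text
t 11.75 tcp base [-147.3  -79.2   93.9] err rot [ 0.  42.8 -0. ] force base [-7.33  0.09 -0.44] open 0.08516388091185022
-130 axis X,z [-69.3  92.7] n 205 cost 0.68
-105 axis X,z [-69.4  92.7] n 201 cost 0.69
-80 axis X,z [-69.6  93. ] n 190 cost 0.63
-55 axis X,z [-69.6  92.5] n 185 cost 0.63
-30 axis X,z [-69.5  92.7] n 178 cost 0.71
-145.2246444143969 95.20845643681858
[-3.5, 0.0, 1.5, 0.0, 0.0, 0.0] tcp -141.6 96.5 tip low 45.1 at X -109
[-7.6, 0.0, 3.0, 0.0, 0.0, 0.0] tcp -137.6 98.2 tip low 46.8 at X -105
[-11.3, 0.0, 4.9, 0.0, 0.0, 0.0] tcp -133.6 99.3 tip low 47.9 at X -101
[-14.7, 0.0, 7.1, 0.0, 0.0, 0.0] tcp -129.6 100.1 tip low 48.7 at X -97
[-18.0, 0.0, 9.5, 0.0, 0.0, 0.0] tcp -125.6 100.5 tip low 49.1 at X -93
[-21.1, 0.0, 12.0, 0.0, 0.0, 0.0] tcp -121.6 100.8 tip low 49.4 at X -89
[-24.5, 0.0, 14.2, 0.0, 0.0, 0.0] tcp -117.6 101.5 tip low 50.2 at X -85
[-27.7, 0.0, 16.6, 0.0, 0.0, 0.0] tcp -113.6 102.0 tip low 50.6 at X -81
[-30.7, 0.0, 19.3, 0.0, 0.0, 0.0] tcp -109.6 102.1 tip low 50.7 at X -77
[-33.6, 0.0, 22.1, 0.0, 0.0, 0.0] tcp -105.6 102.0 tip low 50.6 at X -73
[-36.2, 0.0, 25.1, 0.0, 0.0, 0.0] tcp -101.6 101.5 tip low 50.2 at X -69
```

Emit:
move_arm:
  rows:
    - [-3.5, 0, 1.5, 0, 0, 0, 1]
    - [-7.5, 0, 3, 0, 0, 0, 1]
    - [-11, 0, 4.5, 0, 0, 0, 1]
    - [-14.5, 0, 7, 0, 0, 0, 1]
    - [-17.5, 0, 9, 0, 0, 0, 1]
    - [-20, 0, 11, 0, 0, 0, 1]
    - [-22, 0, 12.5, 0, 0, 0, 1]
    - [-24, 0, 14, 0, 0, 0, 1]
    - [-26, 0, 15.5, 0, 0, 0, 1]
    - [-28, 0, 17, 0, 0, 0, 1]

```text
time_s: 13.05
tcp_pos: [0.4956, 0.0841, 0.1006]
tool_rot: [1.832, 1.745, -0.722]
force: [-0.6, 2.6, 0.3]
opening: 0.0856
grasp_force: 1.2
```

```bash
python3 - <<'E'
from h import *
s=st()
f,b=drum(None,"scene");front(b)
E
```

```text
t 13.05 tcp base [-114.   -79.4  100.6] err rot [ 0. 43.  0.] force base [-2.61 -0.77  0.33] open 0.0855895257828291
-130 axis X,z [-37.1 100.8] n 213 cost 0.71
-105 axis X,z [-36.7 100.5] n 203 cost 0.66
-80 axis X,z [-36.7 100.3] n 201 cost 0.64
-55 axis X,z [-36.9 100.4] n 186 cost 0.62
-30 axis X,z [-37.1 100.7] n 186 cost 0.6
```

Emit:
move_arm:
  rows:
    - [-1, 0, 0.9, 0, 0, 0, 1]
    - [-2, 0, 1.8, 0, 0, 0, 1]
    - [-3, 0, 2.7, 0, 0, 0, 1]
    - [-4, 0, 3.6, 0, 0, 0, 1]
    - [-5, 0, 4.5, 0, 0, 0, 1]
    - [-6, 0, 5.5, 0, 0, 0, 1]
    - [-7, 0, 6.5, 0, 0, 0, 1]
    - [-8, 0, 7.5, 0, 0, 0, 1]
    - [-9, 0, 8.5, 0, 0, 0, 1]
    - [-10, 0, 9.5, 0, 0, 0, 1]

```text
time_s: 14.35
tcp_pos: [0.4949, 0.0703, 0.1005]
tool_rot: [1.832, 1.745, -0.721]
force: [0.3, -0.6, 0.1]
opening: 0.0852
grasp_force: 0.0
```

```bash
python3 - <<'E'
from h import *
s=st()
f,b=drum(None,"scene");front(b)
E
```

```text
t 14.35 tcp base [-100.3  -79.4  100.5] err rot [ 0. 43.  0.] force base [0.58 0.31 0.14] open 0.08524880163702556
-130 axis X,z [-0. 93.] n 213 cost 0.72
-105 axis X,z [-0.  93.2] n 203 cost 0.58
-80 axis X,z [-0.1 92.6] n 198 cost 0.61
-55 axis X,z [ 0.  92.6] n 194 cost 0.57
-30 axis X,z [-0.1 92.7] n 190 cost 0.58
```

```bash
python3 - <<'E'
from h import *
s=st();print(s["qpos"].round(2))
f,b=drum("pics/s6.png","top")
m=(abs(b[:,0])<15)&(b[:,2]>132)&(b[:,2]<150)&(abs(b[:,1]+75)<110);print("drum Y",np.percentile(b[m][:,1],[0,1,99,100]))
f,b=drum(None,"scene")
m=(abs(b[:,0])<25)&(b[:,2]>70)&(b[:,2]<150)&(b[:,1]>-200)&(b[:,1]<20);print("drum Y scene",np.percentile(b[m][:,1],[0,1,99,100]))
m=(abs(b[:,0])<25)&(b[:,2]>75)&(b[:,2]<115)&(b[:,1]>20)&(b[:,1]<130);print("disc Y",np.percentile(b[m][:,1],[0,2,10,50,90]))
E
```

```text
t 14.4 tcp base [-100.1  -79.4  100.5] err rot [-0. 43.  0.] force base [ 0.04 -0.46 -0.68] open 0.08532048066543846
[ 0.42  0.41 -0.3   1.26 -0.66  2.17]
drum Y [-151.84474971 -149.77785241   -2.62833813   -1.8332437 ]
drum Y scene [-153.21933975 -152.62254176   -4.64975701   -1.12043003]
disc Y [54.33023    55.01343535 55.57765009 57.48060146 77.04250304]
```

Emit:
move_arm:
  rows:
    - [15, 0, 0, 0, 0, 0, 1]
    - [35, 0, 0, 0, 0, 0, 1]
    - [60, 0, -10, 0, 5, 0, 1]
    - [80, 0, -40, 0, 13, 0, 1]
    - [85, 0, -80, 0, 21, 0, 1]
    - [70, 0, -120, 0, 29, 0, 1]
    - [50, 0, -150, 0, 37, 0, 1]
    - [30, 0, -170, 0, 43, 0, 1]
    - [30, 0, -170, 0, 43, 0, 0.5]
    - [30, 0, -170, 0, 43, 0, 0]
  grip_force: 20

```text
time_s: 15.75
tcp_pos: [0.5012, 0.2084, 0.203]
tool_rot: [-2.275, -2.167, 0.004]
force: [0.7, -0.0, -0.9]
opening: 0.0514
grasp_force: 0.0
```

```bash
python3 - <<'E'
from h import *
s=st();print(s["qpos"].round(2))
O3=O+B@np.array([0,-.20,.26]);print(rel(s["tcp_pos"],s["tool_rot"],O3,Rtool(87.2)))
E
```

```text
t 15.75 tcp base [-238.5  -79.8  203. ] err rot [-0.1  0.1  0. ] force base [-0.    0.75 -0.93] open 0.05141714724237995
[ 0.39  0.18 -0.2   1.2  -0.    2.01]
(array([-238.5, -120.4,  -56.3]), array([ -0.2,   0. , -90. ]))
```

Emit:
move_arm:
  rows:
    - [-10, -12, -25, 0, 0, -9, 0]
    - [-30, -30, -50, 0, 0, -19, 0]
    - [-60, -55, -57, 0, 0, -29, 0]
    - [-95, -85, -57, 0, 0, -39, 0]
    - [-135, -110, -57, 0, 0, -49, 0]
    - [-175, -120, -57, 0, 0, -59, 0]
    - [-210, -120, -57, 0, 0, -69, 0]
    - [-238, -120, -57, 0, 0, -79, 0]
    - [-238, -120, -57, 0, 0, -89, 0]
    - [-238, -120, -57, 0, 0, -90, 0]

```text
time_s: 17.0
tcp_pos: [0.37, -0.0236, 0.2598]
tool_rot: [-0.078, -3.137, 0.001]
force: [0.1, -0.1, 0.3]
opening: 0.0003
grasp_force: 0.0
```

```bash
python3 - <<'E'
from h import *
s=st()
f,b=drum(None,"scene");front(b)
O3=O+B@np.array([0,-.195,.160]);print(rel(s["tcp_pos"],s["tool_rot"],O3,Rtool(87.2)))
E
```

```text
t 17.0 tcp base [  -0.3 -199.6  259.8] err rot [-0.2 -0.1 90. ] force base [0.1  0.14 0.27] open 0.00032430587653820627
-130 axis X,z [ 0.6 93. ] n 205 cost 0.63
-105 axis X,z [ 0.5 92.4] n 201 cost 0.54
-80 axis X,z [ 0.7 92.5] n 198 cost 0.6
-55 axis X,z [ 0.6 92.4] n 189 cost 0.65
-30 axis X,z [ 0.4 92.7] n 186 cost 0.61
(array([-4.9, -0.3, 99.8]), array([-0. , -0.2, -0. ]))
```

Emit:
move_arm:
  rows:
    - [0, 0, 20, 0, 0, 0, 0]
    - [0, 0, 40, 0, 0, 0, 0]
    - [0, 0, 60, 0, 0, 0, 0]
    - [0, 0, 80, 0, 0, 0, 0]
    - [0, 0, 95, 0, 0, 0, 0]
    - [0, 0, 100, 0, 0, 0, 0]
    - [-6, 0, 100, 0, 0, 0, 0]
    - [-12, 0, 100, 0, 0, 0, 0]
    - [-18, 0, 100, 0, 0, 0, 0]
    - [-24, 0, 100, 0, 0, 0, 0]

```text
time_s: 18.3
tcp_pos: [0.3949, -0.025, 0.1617]
tool_rot: [0.077, 3.14, -0.0]
force: [-0.3, -0.6, -0.1]
opening: -0.0001
grasp_force: 0.0
```

```bash
python3 - <<'E'
from h import *
s=st()
f,b=drum("pics/s7.png","scene")
E
```

```text
t 18.3 tcp base [  -0.2 -174.6  161.7] err rot [ 0.  0. 90.] force base [ 0.64 -0.23 -0.06] open -8.438924425456522e-05
```

View pics/s7.png

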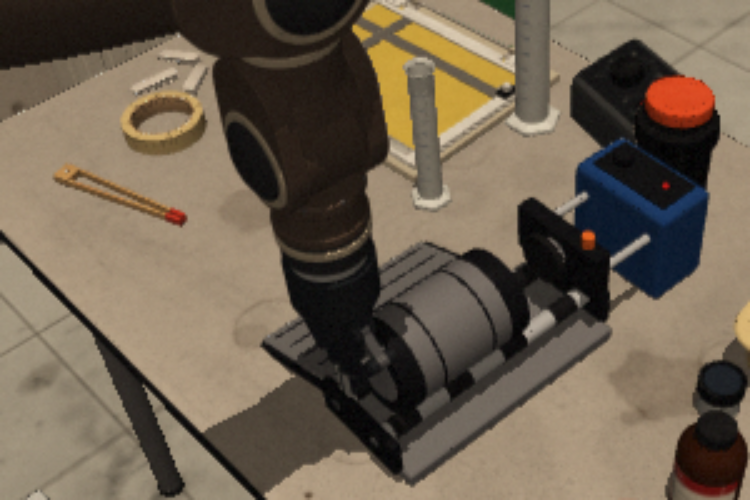

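The drum lies in the trough with the closed fingers just behind its near end at crop (355,380). The disc is clear ahead at (540,250). Now the push along the rollers.

Emit:
move_arm:
  rows:
    - [-4, 0, 0, 0, 0, 0, 0]
    - [-8, 0, 0, 0, 0, 0, 0]
    - [-11, 0, 0, 0, 0, 0, 0]
    - [-14, 0, 0, 0, 0, 0, 0]
    - [-18, 0, 0, 0, 0, 0, 0]
    - [-22, 0, 0, 0, 0, 0, 0]
    - [-26, 0, 0, 0, 0, 0, 0]
    - [-30, 0, 0, 0, 0, 0, 0]
    - [-35, 0, 0, 0, 0, 0, 0]
    - [-40, 0, 0, 0, 0, 0, 0]

```text
time_s: 19.6
tcp_pos: [0.4314, -0.0267, 0.1607]
tool_rot: [-0.076, -3.134, -0.0]
force: [-11.4, 0.9, 5.7]
opening: -0.0001
grasp_force: 0.0
```

```bash
cat >> h.py <<'E'
def gap():
    f,b=drum(None,"scene");front(b)
    m=(abs(b[:,0])<25)&(b[:,2]>125)&(b[:,2]<150)&(b[:,1]>-160)&(b[:,1]<100);q=b[m]
    m=(abs(b[:,0])<25)&(b[:,2]>70)&(b[:,2]<115)&(b[:,1]>-200)&(b[:,1]<130);print("axis-level Y hist",np.histogram(b[m][:,1],np.arange(-120,130,10))[0],"top Y",np.percentile(q[:,1],[1,50,99]) if len(q) else 0)
E
python3 - <<'E'
from h import *
s=st();gap()
E
```

```text
t 19.6 tcp base [  -0.3 -138.1  160.7] err rot [-0.3 -0.3 90. ] force base [ -0.33 -11.43   5.65] open -0.00014860690381864468
-130 axis X,z [-11.7 107.7] n 208 cost 8.18
-105 axis X,z [ 0.5 92.3] n 170 cost 0.64
-80 axis X,z [ 0.3 92.6] n 196 cost 0.54
-55 axis X,z [ 0.3 92.7] n 190 cost 0.61
-30 axis X,z [ 0.3 92.4] n 184 cost 0.62
axis-level Y hist [  0   0   0   0   0   0   0   0   0   0   0   0   0   0   0   0   0 141
   8  74   1   0   0   0] top Y [-151.48603593  -48.89302253   22.80927203]
```

Emit:
move_arm:
  rows:
    - [-3, 0, 0, 0, 0, 0, 0]
    - [-6, 0, 0, 0, 0, 0, 0]
    - [-9, 0, 0, 0, 0, 0, 0]
    - [-12, 0, 0, 0, 0, 0, 0]
    - [-15, 0, 0, 0, 0, 0, 0]
    - [-17, 0, 0, 0, 0, 0, 0]
    - [-19, 0, 0, 0, 0, 0, 0]
    - [-21, 0, 0, 0, 0, 0, 0]
    - [-23, 0, 0, 0, 0, 0, 0]
    - [-25, 0, 0, 0, 0, 0, 0]

```text
time_s: 20.9
tcp_pos: [0.4563, -0.0279, 0.1606]
tool_rot: [-0.076, -3.135, -0.0]
force: [-10.9, 0.7, 4.3]
opening: 0.0
grasp_force: 0.0
```

```bash
python3 - <<'E'
from h import *
s=st();gap()
E
```

```text
t 20.9 tcp base [  -0.3 -113.1  160.6] err rot [-0.3 -0.3 90. ] force base [ -0.15 -10.91   4.33] open 1.428243704413818e-07
-130 axis X,z [ 50.  109.7] n 95 cost 4.28
-105 axis X,z [-12.  107.6] n 213 cost 8.28
-80 axis X,z [ 0.4 92.8] n 153 cost 0.59
-55 axis X,z [ 0.5 92.7] n 183 cost 0.66
-30 axis X,z [ 0.3 92.5] n 180 cost 0.6
axis-level Y hist [15 58  6  0  0  0  0  0  0  0  0  0  0  0  0  0  0  1  9 75  0  0  0  0] top Y [-126.3849956   -22.46624244   46.72993389]
```

Emit:
move_arm:
  rows:
    - [-1, 0, 0, 0, 0, 0, 0]
    - [-2, 0, 0, 0, 0, 0, 0]
    - [-3, 0, 0, 0, 0, 0, 0]
    - [-4, 0, 0, 0, 0, 0, 0]
    - [-5, 0, 0, 0, 0, 0, 0]
    - [-6, 0, 0, 0, 0, 0, 0]
    - [-7, 0, 0, 0, 0, 0, 0]
    - [-8, 0, 0, 0, 0, 0, 0]
    - [-9, 0, 0, 0, 0, 0, 0]
    - [-10, 0, 0, 0, 0, 0, 0]

```text
time_s: 22.2
tcp_pos: [0.4659, -0.0283, 0.1606]
tool_rot: [-0.076, -3.134, -0.0]
force: [-13.5, 0.7, 6.3]
opening: -0.0003
grasp_force: 0.0
```

Emit:
move_arm:
  rows:
    - [-0.5, 0, 0, 0, 0, 0, 0]
    - [-1, 0, 0, 0, 0, 0, 0]
    - [-1.5, 0, 0, 0, 0, 0, 0]
    - [-2, 0, 0, 0, 0, 0, 0]
    - [-2, 0, 0, 0, 0, 0, 0]
    - [-2, 0, 0, 0, 0, 0, 0]
    - [-2, 0, 0, 0, 0, 0, 0]
    - [-2, 0, 0, 0, 0, 0, 0]
    - [-2, 0, 0, 0, 0, 0, 0]
    - [-2, 0, 0, 0, 0, 0, 0]

```text
time_s: 23.45
tcp_pos: [0.4677, -0.0284, 0.1606]
tool_rot: [-0.076, -3.133, -0.0]
force: [-13.2, 1.1, 6.8]
opening: 0.0002
grasp_force: 0.0
```

```bash
python3 - <<'E'
from h import *
s=st();gap()
E
```

```text
t 23.45 tcp base [  -0.3 -101.8  160.6] err rot [-0.3 -0.3 90. ] force base [ -0.41 -13.21   6.81] open 0.00023264622601851435
-105 axis X,z [-30.4 129.3] n 98 cost 4.25
-80 axis X,z [ 0.8 93. ] n 117 cost 0.69
-55 axis X,z [ 0.5 92.6] n 188 cost 0.55
-30 axis X,z [ 0.2 92.6] n 192 cost 0.58
axis-level Y hist [35 24 20 47  0  0  0  0  0  0  0  0  0  0  0  0  0  0  0 19  1  0  0  0] top Y [-115.55000059  -12.1844239    58.68813541]
```

Force has risen by about 2 N, so the drum is on the spring. I continue in very small steps.

Emit:
move_arm:
  rows:
    - [-0.4, 0, 0, 0, 0, 0, 0]
    - [-0.8, 0, 0, 0, 0, 0, 0]
    - [-1.2, 0, 0, 0, 0, 0, 0]
    - [-1.6, 0, 0, 0, 0, 0, 0]
    - [-2, 0, 0, 0, 0, 0, 0]
    - [-2, 0, 0, 0, 0, 0, 0]
    - [-2, 0, 0, 0, 0, 0, 0]
    - [-2, 0, 0, 0, 0, 0, 0]
    - [-2, 0, 0, 0, 0, 0, 0]
    - [-2, 0, 0, 0, 0, 0, 0]

```text
time_s: 24.75
tcp_pos: [0.4688, -0.0285, 0.1606]
tool_rot: [-0.076, -3.132, -0.001]
force: [-17.5, 1.2, 10.1]
opening: -0.0002
grasp_force: 0.0
```

Emit:
move_arm:
  rows:
    - [-0.4, 0, 0, 0, 0, 0, 0]
    - [-0.8, 0, 0, 0, 0, 0, 0]
    - [-1.2, 0, 0, 0, 0, 0, 0]
    - [-1.6, 0, 0, 0, 0, 0, 0]
    - [-1.6, 0, 0, 0, 0, 0, 0]
    - [-1.6, 0, 0, 0, 0, 0, 0]
    - [-1.6, 0, 0, 0, 0, 0, 0]
    - [-1.6, 0, 0, 0, 0, 0, 0]
    - [-1.6, 0, 0, 0, 0, 0, 0]
    - [-1.6, 0, 0, 0, 0, 0, 0]

```text
time_s: 26.0
tcp_pos: [0.4691, -0.0285, 0.1601]
tool_rot: [-0.076, -3.129, -0.0]
force: [-21.7, 1.6, 9.9]
opening: -0.0001
grasp_force: 0.0
```

Emit:
move_arm:
  rows:
    - [-0.3, 0, 0, 0, 0, 0, 0]
    - [-0.6, 0, 0, 0, 0, 0, 0]
    - [-0.9, 0, 0, 0, 0, 0, 0]
    - [-0.9, 0, 0, 0, 0, 0, 0]
    - [-0.9, 0, 0, 0, 0, 0, 0]
    - [-0.9, 0, 0, 0, 0, 0, 0]
    - [-0.9, 0, 0, 0, 0, 0, 0]
    - [-0.9, 0, 0, 0, 0, 0, 0]
    - [-0.9, 0, 0, 0, 0, 0, 0]
    - [-0.9, 0, 0, 0, 0, 0, 0]

```text
time_s: 27.25
tcp_pos: [0.4692, -0.0285, 0.16]
tool_rot: [-0.076, -3.127, -0.001]
force: [-24.7, 1.7, 13.1]
opening: 0.0003
grasp_force: 0.0
```

```bash
python3 - <<'E'
from h import *
s=st();gap()
E
```

```text
t 27.25 tcp base [  -0.3 -100.2  160. ] err rot [-0.6 -0.6 90. ] force base [ -0.48 -24.79  13.08] open 0.00030365426084091694
-105 axis X,z [ 53.9 112.6] n 115 cost 3.34
-80 axis X,z [-1.8 96.7] n 172 cost 4.94
-55 axis X,z [ 0.2 92.4] n 192 cost 0.6
-30 axis X,z [ 0.1 92.8] n 182 cost 0.58
axis-level Y hist [30 27  8 59  0  0  0  0  0  0  0  0  0  0  0  0  0  0  0 14  0  0  0  0] top Y [-113.94163379  -10.63900036   59.71270534]
```

At the hard stop: 0.9 mm commanded moved it only 0.1 mm, with force rising to 25 N. Releasing slowly.

Emit:
move_arm:
  rows:
    - [0.8, 0, 0, 0, 0, 0, 0]
    - [1.6, 0, 0, 0, 0, 0, 0]
    - [2.4, 0, 0, 0, 0, 0, 0]
    - [3.2, 0, 0, 0, 0, 0, 0]
    - [4, 0, 0, 0, 0, 0, 0]
    - [5, 0, 0, 0, 0, 0, 0]
    - [6, 0, 0, 0, 0, 0, 0]
    - [8, 0, 0, 0, 0, 0, 0]
    - [14, 0, 0, 0, 0, 0, 0]
    - [25, 0, 0, 0, 0, 0, 0]

```text
time_s: 28.55
tcp_pos: [0.4506, -0.0276, 0.1617]
tool_rot: [0.076, 3.14, -0.0]
force: [0.1, -0.2, 0.1]
opening: 0.0002
grasp_force: 0.0
```

Emit:
move_arm:
  rows:
    - [10, 0, 0, 0, 0, 0, 0]
    - [20, 0, -5, 0, 0, 0, 0]
    - [25, 0, -20, 0, 0, 0, 0]
    - [25, 0, -40, 0, 0, 0, 0]
    - [25, 0, -60, 0, 0, 0, 0]
    - [25, 0, -80, 0, 0, 0, 0]
    - [25, 0, -95, 0, 0, 0, 0]
    - [25, 0, -100, 0, 0, 0, 0]
    - [25, 0, -100, 0, 0, 0, 0]
    - [25, 0, -100, 0, 0, 0, 0]

```text
time_s: 29.8
tcp_pos: [0.4253, -0.0264, 0.2607]
tool_rot: [-0.076, -3.139, -0.0]
force: [-0.1, -0.4, -0.3]
opening: -0.0001
grasp_force: 0.0
```

```bash
python3 - <<'E'
from h import *
s=st();gap()
from plant import optics
f=optics.grab_frame("scene");cv2.imwrite("pics/s9.png",cv2.resize(f["image"][60:320,150:480,::-1],None,fx=2.2,fy=2.2))
E
```

```text
t 29.8 tcp base [-2.000e-01 -1.442e+02  2.607e+02] err rot [-0.1 -0.1 90. ] force base [ 0.4  -0.12 -0.29] open -0.00011213696166647246
-80 axis X,z [-0.6 93.5] n 275 cost 3.58
-55 axis X,z [ 0.3 92.6] n 187 cost 0.65
-30 axis X,z [ 0.4 92.6] n 180 cost 0.61
axis-level Y hist [  0   0   1 148   0   0   0   0   0   0   0   0   0   0   0   0   0   0
   0  13   0   0   0   0] top Y [-88.67343346 -20.5595235   59.81952858]
```

View pics/s9.png

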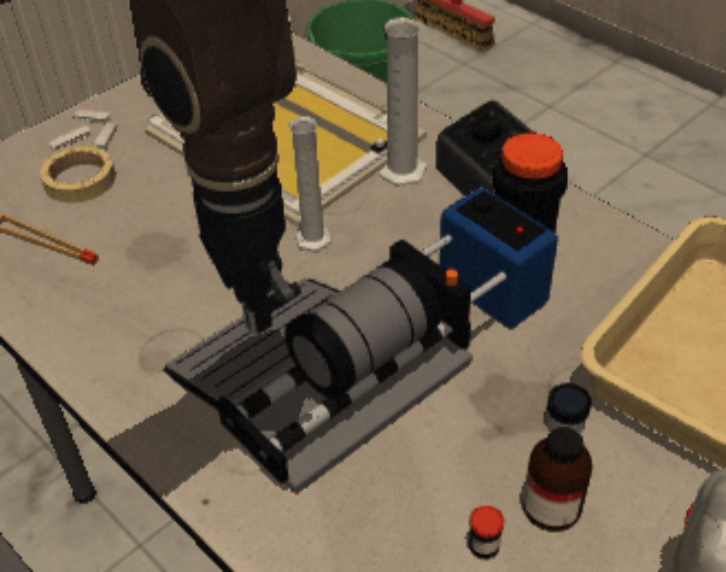

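The drum lies against the disc, its far end at crop (440,290). After release its front edge still reads 59.8 mm, so it has not sprung back. The hand is clear and the bystanders are where they were.

```bash
python3 -c "
from plant import ticket
print(ticket.finish_job())"
```

```text
the job is handed in; nothing more can be done
None
```

The drum lies at rest in the trough with the drive disc pushed to its hard stop at about 25 N. The hand is clear, the bystanders are unmoved, and the job is handed in at about 30 s; one early push jammed at about 70 N at the wrist (47 N along the push, 52 N upward), so I backed off and redid it low.

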